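Open the lane's counterweighted gate and push the cake through

TASK

Open the gate of the packing lane: with the fingertips push the black bar on the gate arm away from you and up, over past the arm's balance point, so that the arm stays fully raised by itself. Then push the cake waiting in the lane along it, through the open gate, until it rests against the end stop. Push only - do not lift the cake off the lane's floor or tip it - and leave everything else on the table where it is.

Things in the scene. Friction and masses are not known exactly. Their poses are not given: they have to be found in the camera images.
- lane: fixed aluminium channel with a gate post on its far side. Origin: on the table, on the lane's centre line under the gate arm. +y runs along the lane from the open mouth (y -0.20) to the end stop (+0.17), +x across it, away from the robot. Floor 4 mm above the table, 98 mm wide; rails 5 mm thick, tops at 18 mm. Post (two cheeks, 84 mm over all along y, 110 mm high) at x +0.135, y 0
- stop_face (a point): middle of the end stop's face that the cake shall touch (lane frame 0, +0.170, 0.015); the stop is a steel strip across the end of the lane, 8 mm thick, 30 mm high
- gate_hinge (a point): point on the gate's hinge axis (lane frame +0.135, 0, 0.09); the axis is level and parallel to the lane's y
- gate (a joint): gate arm angle, rad: 0 = lowered, level across the lane, its hanging plate 34 mm over the table so no cake passes; grows as the arm swings up and over to the far side; 1.65 = fully raised, on the upper stop. Its counterweight lets it fall back to 0 from below about 0.85 rad, and carries it on to 1.65 unaided from above that, damped, in 1 to 3 s
- push_bar (a point): middle of the black round push bar of the gate arm, 22 mm in diameter, 98 mm long, parallel to the lane's y; 80 mm free between the two thin legs at its ends. Moves with the arm: lowered, it is 0.145 m nearer the robot than gate_hinge and 0.16 m higher; travels on an arc of 0.216 m radius about it; takes 1 to 4 N. The arm rises behind fingers reaching well below the bar: leave upwards
- cake: plain ring cake waiting in the lane between its mouth and the gate; about 78 mm in diameter, 36 mm high, 0.07 kg, solid to the touch (its hollow top cannot be entered); origin at the centre of its underside, z up
- choc_cake: bystander: chocolate-chip ring cake beside the lane, 78x78x34 mm, not to be disturbed; origin at the centre of its underside
- tape: bystander: roll of tape lying flat, 103x101x25 mm, not to be disturbed; origin at the centre of its underside
- timer: bystander: pocket timer lying flat, 70x66x21 mm, not to be disturbed; origin at the centre of its underside
- cake_b: bystander: plain ring cake standing apart on the left, 78x81x34 mm, not to be disturbed; origin at the centre of its underside
- cake_c: bystander: chocolate-chip ring cake standing apart on the left, 79x86x33 mm, not to be disturbed; origin at the centre of its underside
Things that resemble listed ones, but are neither listed nor needed, are in the scene too. Leave any blue or orange look-alike of the cake alone.

How it is judged:
On the way, in this order (a step that is already met when the one before it is completed fails the run):
1. the gate arm stands fully raised on its own, out of the fingers' touch, with the cake still waiting short of the gate (value of joint gate above 1.55 rad and contact force between the fingers and gate below 0.2 N and y of cake in the frame of lane below -0.03 m), for 0.3 s.
2. the cake has been pushed through the gate to the end stop (value of joint gate above 1.55 rad and y of cake in the frame of lane above 0.119 m and x of cake in the frame of lane between -0.03 and 0.03 m and z of cake in the frame of lane below 0.012 m and angle between cake's own z axis and vertical below 0.15 rad), for 0.2 s.
At the end, for the whole second after the job is handed in: the gate arm rests fully raised (joint above 1.55 rad) and still; the cake lies flat on the lane's floor between the rails, still, touching the end stop or within about 10 mm of it (its centre more than 119 mm past the gate along the lane) (all of step 2 and linear speed of cake below 0.02 m/s and velocity of joint gate below 0.1 rad/s).
It fails at once if the cake is lifted more than 15 mm off the lane's floor (z of cake in the frame of lane above 0.019 m).
It fails at once if the cake is tipped by more than 0.4 rad (angle between cake's own z axis and vertical above 0.4 rad).
It fails at once if a bystander (other cake, tape roll, timer) is moved more than 25 mm (distance of any of choc_cake, tape, timer, cake_b, cake_c from where it was at the start of the episode above 0.025 m).
It also fails if it takes over 64 s, if anything falls off the work surface, if the arm or the gripper's body presses on something with over 40 N, if the wrist force passes 120 N, or if a joint passes its speed limit or range.

ROBOT

A 6-joint arm with a two-finger parallel gripper is mounted at the origin on a cart in front of the work surface, level with it; the furniture and walls round the work are solid. World frame = base frame: x ahead of the robot, y to its left, z up, the work surface at z = 0. Lengths are in m, angles in rad, forces in N, time in s.
With the tool pointing down it reaches from about 0.35 to 0.775 m from the base axis. Payload 7.3 kg.
Tool frame: the origin (TCP) lies on the centre line of the jaws, within the pads' length; the fingertips stand 11 mm ahead of it and the grasp point (between the pads) lies 8 mm behind it; z points along the fingers, y is the direction in which the jaws open and shut (so a half turn about z gives the same grasp; the last joint's range is limited). The gripper opens to 92 mm and grips with 3 to 60 N. Pads are 19 mm wide; open, the fingers measure 130 mm over their backs; the gripper's body (75 mm by 190 mm) begins 47 mm behind the grasp point.
Start: joints at [-1.442, 0.342, 1.524, -0, 1.275, -0.146], TCP at [0.142, -0.505, 0.238] pointing down, gripper open.
Joint ranges: [-2.53, 2.53], [-0.77, 2.02], [0.04, 2.7], [-1, 4.14], [0.28, 2.66], [-3.11, 3.11]. Speed limits (rad/s): [2.57, 2.57, 3.14, 3.14, 3.14, 3.14].

INTERFACE

Orientations are given as [roll, pitch, yaw] about the fixed x, y, z axes, in that order (R = Rz(yaw) Ry(pitch) Rx(roll)).
In Python, from cell import robot gives the robot as it stands.
- The arm moves only by the tool jog_arm, never from a script. Its argument "deltas" is one flat list of numbers, 6 for each row, row after row: the shift along the world's x, y, z in units of 0.1 m (1.0 is 0.1 m), then the turn, a rotation vector about the world's x, y, z in units of 90 degrees (1.0 is 90 degrees). A call has 1 to 5 rows; each row is the pose to reach, as a shift and turn from the pose commanded when the call began; what a row does not reach only later rows make up. A row lasts 1/12 s, in which the tool goes at most 41.7 mm and 7.16 degrees, less where a joint would pass 70% of its speed; a pose out of reach is approached as far as the arm can. A call with a number of a shift or a turn outside -1 to 1 is refused whole. A call with a gripper value outside its range is refused whole. "claw" is the opening, from 0 (shut) to 1 (fully open), set as the call begins (left out, the last holds). The fingers move at their own pace and stop on an object; "newtons" is the grip in N (left out, the last holds). Time passes only in rows, so rows that repeat a pose let the fingers close. It gives the time, the measured TCP pose, the force and the opening at its end, in the units of the state.
- robot.observe(): the state, without advancing time (a new reading comes with each control period).
- robot.read_camera(name): name is "side" or "top"; returns the picture (384x512x3 uint8, red, green, blue); there is no depth.
- robot.camera_params(name): a dict with "fx", "fy", "cx", "cy" (pixels), "R" (3x3) and "t" (3): a world point X has camera coordinates R X + t. Camera axes: x right, y down, z forward; pixel columns grow to the right and rows downward; lengths in m; the calibration is good to about 2 mm. A picture is of the moment at which its call begins. camera_params takes no time and is no camera call.
- robot.hand_in(): hands the job in, once; it reports no verdict.
The state is a dict: "time": time; "qpos": joint angles; "qvel": joint speeds; "joint_efforts": joint torques, N m; "tool_pos": TCP position; "tool_rot": TCP orientation; "contact_force": force on the tool from outside, world axes, zero at the start; "torque": the same for the moment, N m; "opening": finger opening in m.
Only numpy, scipy, OpenCV 4.12 (cv2) and the standard library are available. Lean on these libraries where they do the work, as an engineer would, in place of code of your own. Each camera call takes 0.05 s, during which the arm holds its last target. There are 200 camera calls.

## Working session

There is one attempt and no reset: what is moved stays moved. The work goes in short steps, Python scripts to look and compute and a tool call to move; the robot and the scene stay as the last step left them, time stands still between calls to the robot, and variables do not carry over. Pictures are saved under pics/ and viewed, about 8 in all and at most 12, crops included, and the job is handed in when it is done.

Besides the shell and the picture viewer there is one more tool, called after "Request:" by a JSON object that holds its "api" and its "payload", one argument or row to a line. jog_arm: Moves the arm, as the interface text tells. Its arguments: {"type":"object","properties":{"deltas":{"type":"array","items":{"type":"number"}},"claw":{"type":"number"},"newtons":{"type":"number"}},"required":["deltas"]}

```bash
mkdir -p pics; ls
python3 - <<'E'
from cell import robot
import cv2
for n in("top","side"):
    im=robot.read_camera(n); cv2.imwrite(f"pics/{n}0.png",im[:,:,::-1])
    p=robot.camera_params(n); print(n,{k:(v.round(3).tolist() if hasattr(v,'round') and hasattr(v,'tolist') else v) for k,v in p.items()})
print(robot.observe())
E
```

```text
pics
top {'fx': 454.98160891222307, 'fy': 454.98160891222307, 'cx': 251.93308254185015, 'cy': 194.08904877036568, 'R': [[0.042, -0.999, -0.002], [-0.962, -0.04, -0.271], [0.271, 0.014, -0.963]], 't': [0.057, 0.561, 1.594]}
side {'fx': 366.47669164418767, 'fy': 366.47669164418767, 'cx': 256.7547323882542, 'cy': 194.28425415703478, 'R': [[-0.989, -0.147, -0.019], [-0.045, 0.423, -0.905], [0.141, -0.894, -0.425]], 't': [0.537, 0.147, 1.406]}
{'time': 0.1, 'qpos': array([-1.44197999e+00,  3.42636278e-01,  1.52492758e+00,  1.53162182e-05,
        1.27539846e+00, -1.46008859e-01]), 'qvel': array([-1.75814639e-04, -1.93311309e-03, -2.17912087e-03, -2.66448570e-04,
        8.52738894e-05, -4.30456237e-04]), 'joint_efforts': array([ 1.96797722e-03, -4.32003093e+01, -2.44693834e+01,  7.19947438e-02,
        5.26457315e-02, -5.33384639e-05]), 'tool_pos': array([ 0.14244965, -0.50494098,  0.23712103]), 'tool_rot': array([-3.14023970e+00, -2.13763435e-04,  2.74820580e-01]), 'contact_force': array([ 0.00108958, -0.6283156 , -0.36057929]), 'torque': array([-0.00758749,  0.01365776, -0.02091667]), 'opening': 0.09163195134195805}
```

View pics/top0.png

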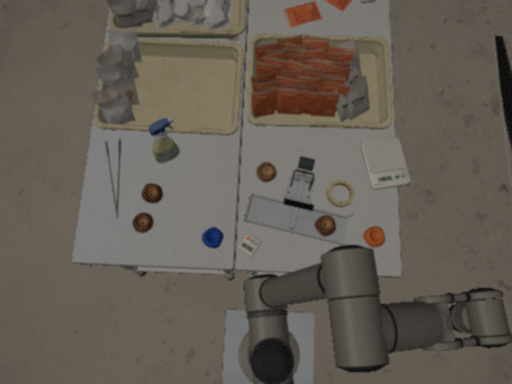

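View pics/side0.png

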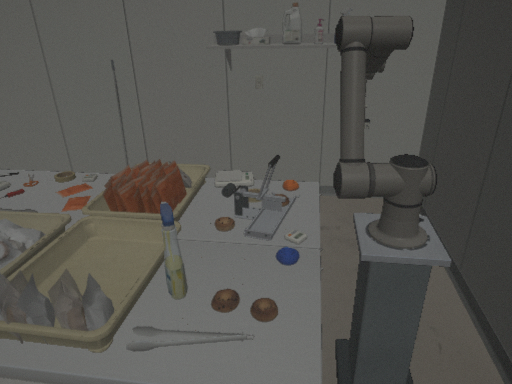

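The top view shows the lane from about (348,232) at its mouth to (247,207) at the stop. The cake is at (325,225), the black bar near (298,204) and the post near (306,163). I'll zoom in to get accurate pixel positions.

```bash
cat > h.py <<'E'
import numpy as np
from cell import robot
def ray(n,uv,z):
    p=robot.camera_params(n);R=np.array(p['R']);t=np.array(p['t'])
    d=R.T@np.array([(uv[0]-p['cx'])/p['fx'],(uv[1]-p['cy'])/p['fy'],1]);c=-R.T@t
    return c+d*(z-c[2])/d[2]
def proj(n,X):
    p=robot.camera_params(n);c=np.array(p['R'])@X+np.array(p['t'])
    return np.array([c[0]/c[2]*p['fx']+p['cx'],c[1]/c[2]*p['fy']+p['cy']])
E
python3 - <<'E'
import cv2
a=cv2.imread("pics/top0.png")[145:257,232:392]; b=cv2.imread("pics/side0.png")[145:245,200:320]
cv2.imwrite("pics/ca.png",cv2.resize(a,None,fx=5,fy=5,interpolation=cv2.INTER_CUBIC))
cv2.imwrite("pics/cb.png",cv2.resize(b,None,fx=6,fy=6,interpolation=cv2.INTER_CUBIC))
E
```

```text
(no output)
```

View pics/ca.png

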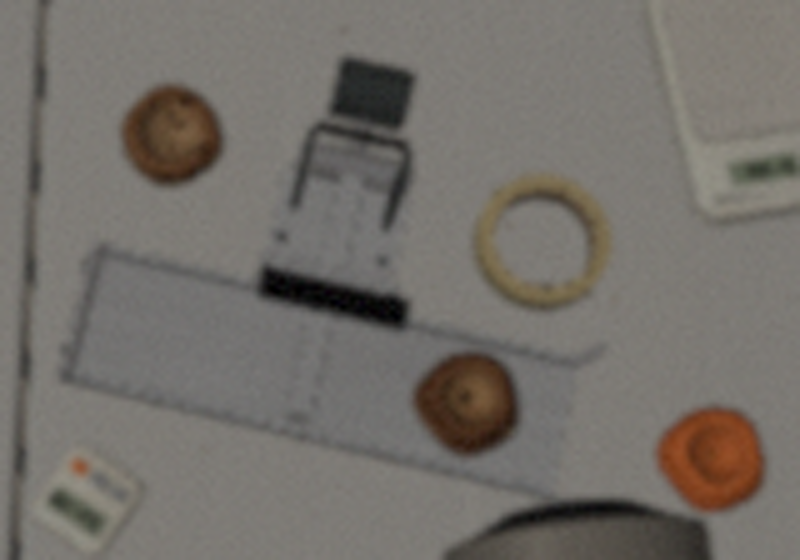

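View pics/cb.png

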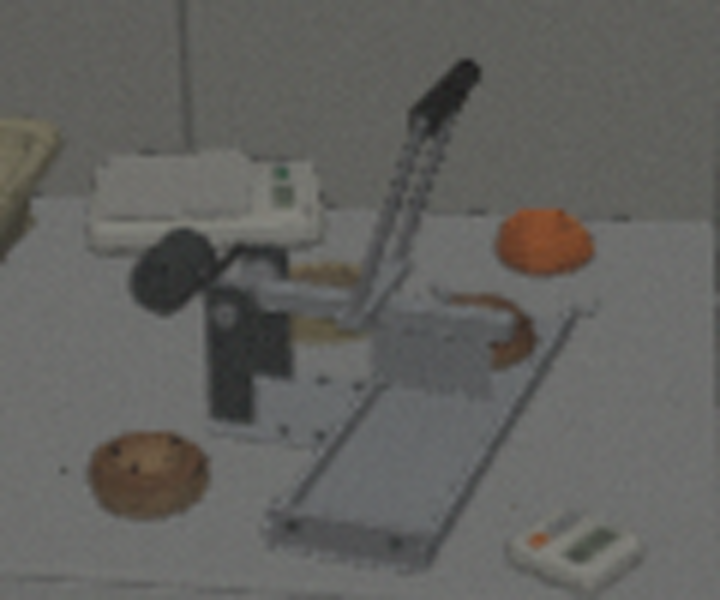

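The top crop shows the bar's ends at (262,281) and (407,312), and the rails running from (100,250) to (575,360) and from (68,380) to (550,495). The cake is at (467,403). In the side crop the bar runs from (425,120) to (468,72), and the gate is lowered.

Run:
```python
from h import *
np.set_printoptions(precision=4,suppress=True)
f=lambda u,v:((u+.5)/5-.5+232,(v+.5)/5-.5+145)
g=lambda u,v:((u+.5)/6-.5+200,(v+.5)/6-.5+145)
bl,br=ray("top",f(264,281),.25),ray("top",f(406,312),.25); b=(bl+br)/2
print("bar",b,bl,br)
F=[ray("top",f(*p),.018) for p in((150,263),(575,361))];N=[ray("top",f(*p),.018) for p in((150,401),(550,495))]
for a,c in(F,N,(bl,br)): d=a-c; print("line",a,c,"yaw",np.arctan2(d[1],d[0])-np.pi/2)
yaw=np.mean([np.arctan2(*(a-c)[[1,0]])-np.pi/2 for a,c in(F,N)])
ex=np.array([np.cos(yaw),np.sin(yaw)]);ey=np.array([-ex[1],ex[0]])
xc=(np.mean([p[:2]@ex for p in F])+np.mean([p[:2]@ex for p in N]))/2
print("width",np.mean([p[:2]@ex for p in F])-np.mean([p[:2]@ex for p in N]))
stop=(ray("top",f(98,250),.03)+ray("top",f(68,378),.03))/2; mouth=(ray("top",f(577,362),.01)+ray("top",f(552,497),.01))/2
print("y stop outer",stop[:2]@ey,"mouth",mouth[:2]@ey,"bar y",b[:2]@ey,"bar x",b[:2]@ex,"xc",xc)
o=xc*ex+(b[:2]@ey)*ey
print("yaw",yaw,"origin",o)
ck=ray("top",f(467,403),.02)[:2]; print("cake lane",(ck-o)@ex,(ck-o)@ey,ck)
for n,p in(("choc",(172,135)),("tape",(542,241)),("timer",(87,500)),("orange",(712,458))):
    q=ray("top",f(*p),.015)[:2]; print(n,q,(q-o)@ex,(q-o)@ey)
print("side check bar",proj("side",np.r_[b[:2],.25]),g(448,97))
```

```text
bar [ 0.4826 -0.0754  0.25  ] [ 0.4911 -0.029   0.25  ] [ 0.4741 -0.1217  0.25  ]
line [0.5639 0.044  0.018 ] [ 0.501  -0.2777  0.018 ] yaw -0.19333963475107163
line [0.457  0.0401 0.018 ] [ 0.3986 -0.2578  0.018 ] yaw -0.19366188229847525
line [ 0.4911 -0.029   0.25  ] [ 0.4741 -0.1217  0.25  ] yaw -0.1814261593619475
width 0.1042247577446459
y stop outer 0.19093509251302815 mouth -0.179131353277512 bar y 0.0188595257953761 bar x 0.4881189785903658 xc 0.4928764643504991
yaw -0.19350075852477344 origin [ 0.4873 -0.0763]
cake lane 0.0011683833514700218 -0.12211392571768186 [ 0.465  -0.1963]
choc [0.6681 0.0307] 0.15689301091799857 0.139766680528721
tape [ 0.5946 -0.2544] 0.1395899228773156 -0.15420341964959344
timer [0.3811 0.0839] -0.1350768323638309 0.13677838223793867
orange [ 0.4319 -0.379 ] 0.003872194791571082 -0.3076953992816139
side check bar [273.6055 160.236 ] (274.25, 160.75)
```

Request:
{"api": "jog_arm", "payload": {
  "deltas": [0.18,0.3,0.02,0,0,-0.02,0.37,0.59,0.04,0,0,-0.04,0.55,0.88,0.06,0,0,-0.06,0.55,0.88,0.06,0,0,-0.06],
  "claw": 0,
  "newtons": 20
}}

```text
time: 0.43
tool_pos: [0.1995, -0.4127, 0.2437]
tool_rot: [-3.139, -0.001, 0.182]
contact_force: [0.8, 1.3, 0.1]
opening: 0.0697
```

Request:
{"api": "jog_arm", "payload": {
  "deltas": [0.18,0.3,0,0,0,-0.02,0.37,0.59,0,0,0,-0.04,0.55,0.88,0,0,0,-0.06,0.55,0.88,0,0,0,-0.06]
}}

```text
time: 0.77
tool_pos: [0.2541, -0.3251, 0.2435]
tool_rot: [-3.139, -0.001, 0.088]
contact_force: [0.2, 2.1, -1.0]
opening: 0.0431
```

Request:
{"api": "jog_arm", "payload": {
  "deltas": [0.18,0.3,0,0,0,-0.02,0.37,0.59,0,0,0,-0.04,0.55,0.88,0,0,0,-0.06,0.55,0.88,0,0,0,-0.06]
}}

```text
time: 1.1
tool_pos: [0.3091, -0.2376, 0.2436]
tool_rot: [-3.14, -0.001, -0.005]
contact_force: [1.1, 1.2, 0.1]
opening: 0.0163
```

Request:
{"api": "jog_arm", "payload": {
  "deltas": [0.18,0.3,0,0,0,-0.02,0.37,0.59,0,0,0,-0.04,0.55,0.88,0,0,0,-0.06,0.55,0.88,0,0,0,-0.06]
}}

```text
time: 1.43
tool_pos: [0.3643, -0.1501, 0.2437]
tool_rot: [-3.14, -0.001, -0.099]
contact_force: [-0.9, 0.5, -0.0]
opening: 0.0004
```

Request:
{"api": "jog_arm", "payload": {
  "deltas": [0.18,0.3,0,0,0,-0.02,0.37,0.59,0,0,0,-0.04,0.53,0.87,-0.03,0,0,-0.06,0.53,0.87,-0.03,0,0,-0.06,0.53,0.87,-0.03,0,0,-0.06]
}}

```text
time: 1.85
tool_pos: [0.4158, -0.0662, 0.2403]
tool_rot: [3.141, 0.001, -0.193]
contact_force: [0.5, -0.5, 0.1]
opening: 0.0004
```

Run:
```python
from h import *
import cv2
o=robot.observe();print(o['tool_pos'],o['tool_rot'],o['contact_force'])
a=robot.read_camera("side")[100:240,190:350,::-1]; b=robot.read_camera("top")[145:257,232:392,::-1]
r=lambda i:cv2.resize(i,(400,int(400*i.shape[0]/i.shape[1])),interpolation=cv2.INTER_CUBIC)
a,b=r(a),r(b);b=cv2.copyMakeBorder(b,0,a.shape[0]-b.shape[0],0,0,0)
cv2.imwrite("pics/c1.png",np.hstack([a,b]))
```

```text
[ 0.41583318 -0.06615541  0.24031828] [ 3.14103928e+00  9.12090278e-04 -1.92738794e-01] [ 0.52752813 -0.48146523  0.06666541]
```

View pics/c1.png

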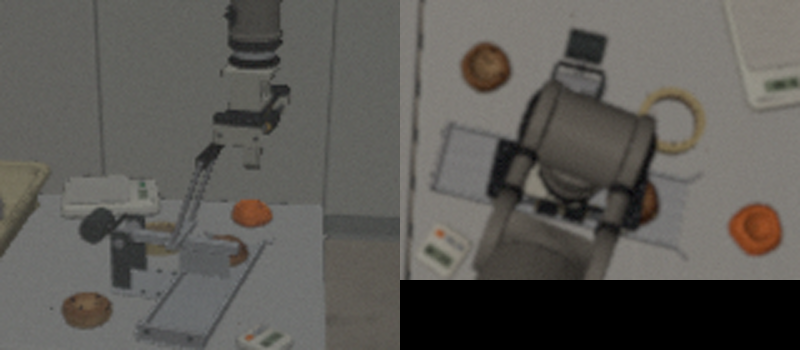

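The fingers are just on the near side of the bar, centred between its legs, and the tips are slightly below its middle. Now I push along the arc.

Request:
{"api": "jog_arm", "payload": {
  "deltas": [0.2,-0.04,0,0,0,0,0.37,-0.07,0,0,0,0,0.54,-0.1,0.12,0,0,0,0.69,-0.13,0.24,0,0,0]
}}

```text
time: 2.28
tool_pos: [0.4832, -0.081, 0.2644]
tool_rot: [3.141, 0.005, -0.198]
contact_force: [-0.8, 0.8, -1.1]
opening: 0.0004
```

Request:
{"api": "jog_arm", "payload": {
  "deltas": [0.2,-0.04,0.11,0,0,0,0.39,-0.08,0.19,0,0,0,0.59,-0.12,0.26,0,0,0,0.78,-0.15,0.29,0,0,0]
}}

```text
time: 2.62
tool_pos: [0.5627, -0.0969, 0.2951]
tool_rot: [3.141, -0.001, -0.199]
contact_force: [-1.3, -0.8, 1.5]
opening: 0.0004
```

Run:
```python
from h import *
import cv2
a=robot.read_camera("side")[100:240,190:350,::-1]
cv2.imwrite("pics/c2.png",cv2.resize(a,None,fx=4,fy=4,interpolation=cv2.INTER_CUBIC))
print(robot.observe()['contact_force'])
```

```text
[-1.78953991 -0.41033776  0.35205855]
```

View pics/c2.png

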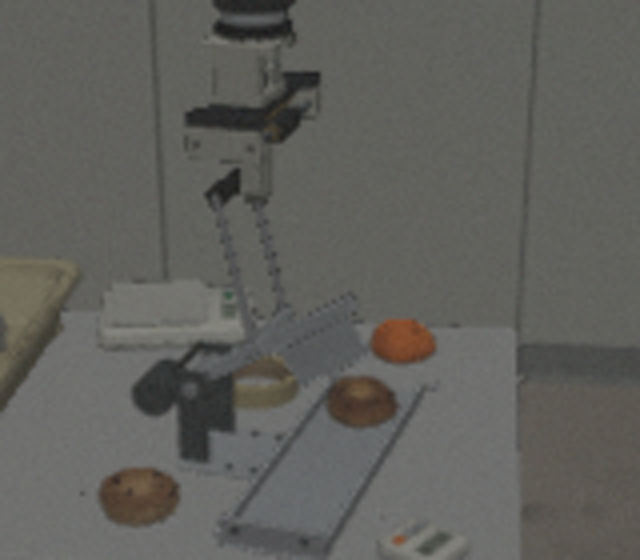

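The bar at (222,187) is riding ahead of the finger and the arm is about half raised. I'll keep pushing past the balance point, then leave upwards.

Request:
{"api": "jog_arm", "payload": {
  "deltas": [0.2,-0.04,0.02,0,0,0,0.39,-0.08,0.02,0,0,0,0.59,-0.12,0.01,0,0,0,0.78,-0.15,-0.01,0,0,0,0.93,-0.18,-0.03,0,0,0]
}}

```text
time: 3.08
tool_pos: [0.6556, -0.1147, 0.2902]
tool_rot: [3.141, 0.001, -0.198]
contact_force: [1.0, -0.1, -1.3]
opening: 0.0005
```

Request:
{"api": "jog_arm", "payload": {
  "deltas": [0,0,0.3,0,0,0,0,0,0.6,0,0,0,0,0,0.9,0,0,0,0,0,0.9,0,0,0]
}}

```text
time: 3.42
tool_pos: [0.6558, -0.1147, 0.3875]
tool_rot: [3.14, -0.01, -0.198]
contact_force: [0.0, -0.6, 0.7]
opening: 0.0006
```

Run:
```python
from h import *
import cv2
a=robot.read_camera("side")[100:240,190:350,::-1]
cv2.imwrite("pics/c3.png",cv2.resize(a,None,fx=4,fy=4,interpolation=cv2.INTER_CUBIC))
print(robot.observe()['contact_force'])
```

```text
[0.60354477 0.15251756 0.78233674]
```

View pics/c3.png

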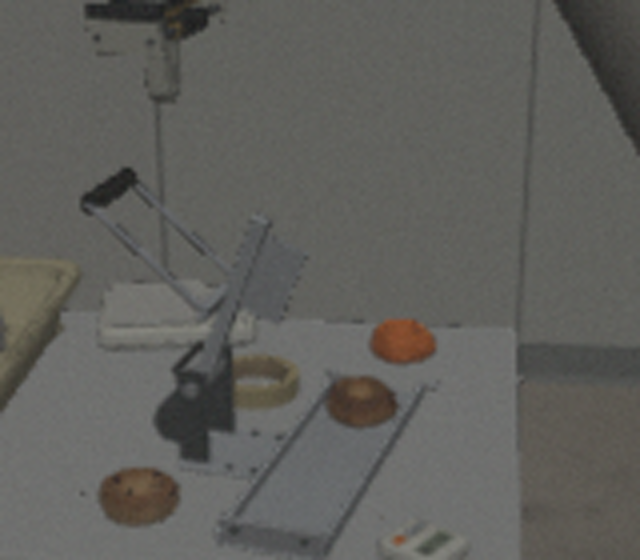

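The gate is past its balance point and rising, with the bar at (108,188) well clear of the fingers. The cake is untouched at (362,400). Next I go back and lower the fingers behind the cake.

Request:
{"api": "jog_arm", "payload": {
  "deltas": [-0.25,-0.19,0,0,0,0,-0.5,-0.38,0,0,0,0,-0.71,-0.57,0,0,0,0,-0.71,-0.57,0,0,0,0]
}}

```text
time: 3.8
tool_pos: [0.5805, -0.1735, 0.3803]
tool_rot: [3.14, 0.003, -0.202]
contact_force: [-1.3, -0.4, -0.5]
opening: 0.0007
```

Request:
{"api": "jog_arm", "payload": {
  "deltas": [-0.25,-0.19,0,0,0,0,-0.5,-0.38,0,0,0,0,-0.71,-0.57,0,0,0,0,-0.71,-0.57,0,0,0,0]
}}

```text
time: 4.13
tool_pos: [0.5098, -0.2298, 0.3802]
tool_rot: [3.14, 0.002, -0.201]
contact_force: [0.7, 0.3, -0.3]
opening: 0.0006
```

Request:
{"api": "jog_arm", "payload": {
  "deltas": [-0.25,-0.19,0,0,0,0,-0.5,-0.38,0,0,0,0,-0.71,-0.57,0,0,0,0,-0.71,-0.57,0,0,0,0,-0.71,-0.57,0,0,0,0]
}}

```text
time: 4.55
tool_pos: [0.4415, -0.2843, 0.3801]
tool_rot: [-3.141, 0.001, -0.2]
contact_force: [0.4, -0.0, -0.4]
opening: 0.0009
```

Request:
{"api": "jog_arm", "payload": {
  "deltas": [0,0,-0.3,0,0,0,0,0,-0.6,0,0,0,0,0,-0.9,0,0,0,0,0,-0.9,0,0,0]
}}

```text
time: 4.88
tool_pos: [0.4409, -0.2808, 0.2845]
tool_rot: [-3.135, 0.01, -0.196]
contact_force: [-0.6, 0.3, -0.9]
opening: 0.0003
```

Request:
{"api": "jog_arm", "payload": {
  "deltas": [0,0,-0.3,0,0,0,0,0,-0.6,0,0,0,0,0,-0.9,0,0,0,0,0,-0.9,0,0,0]
}}

```text
time: 5.22
tool_pos: [0.4412, -0.2813, 0.1966]
tool_rot: [-3.137, 0.008, -0.196]
contact_force: [0.1, 0.4, -1.4]
opening: 0.0004
```

Run:
```python
from h import *
import cv2
o=robot.observe();print(o['tool_pos'],o['tool_rot'],o['time'])
a=robot.read_camera("side")[100:240,190:350,::-1]; b=robot.read_camera("top")[145:257,232:392,::-1]
r=lambda i:cv2.resize(i,(400,int(400*i.shape[0]/i.shape[1])),interpolation=cv2.INTER_CUBIC)
a,b=r(a),r(b);b=cv2.copyMakeBorder(b,0,a.shape[0]-b.shape[0],0,0,0)
cv2.imwrite("pics/c4.png",np.hstack([a,b]))
```

```text
[ 0.44119109 -0.28126184  0.19664673] [-3.13697358  0.00774048 -0.1957683 ] 5.2167
```

View pics/c4.png

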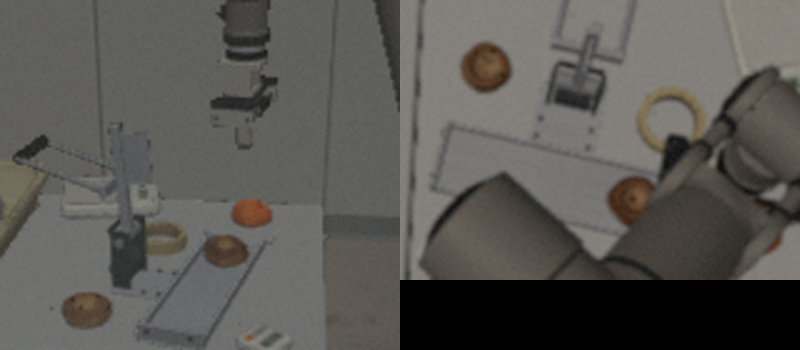

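The gate is fully raised: the arm is upright and its bar is at the far left, (35,148). The fingers hang behind the cake. I'll descend with a small tilt to keep the wrist away from the raised arm.

Request:
{"api": "jog_arm", "payload": {
  "deltas": [0,0,-0.25,-0.01,-0.04,0,0,0,-0.5,-0.02,-0.09,0,0,0,-0.85,-0.02,-0.09,0,0,0,-0.85,-0.02,-0.09,0]
}}

```text
time: 5.65
tool_pos: [0.4409, -0.282, 0.1135]
tool_rot: [3.142, -0.14, -0.197]
contact_force: [-1.2, 0.6, -0.6]
opening: 0.0001
```

Request:
{"api": "jog_arm", "payload": {
  "deltas": [0,0,-0.25,0,0,0,0,0,-0.5,0,0,0,0,0,-0.75,0,0,0,0,0,-0.85,0,0,0,0,0,-0.85,0,0,0]
}}

```text
time: 6.07
tool_pos: [0.4434, -0.2837, 0.031]
tool_rot: [3.139, -0.144, -0.196]
contact_force: [-0.2, 0.6, 0.4]
opening: 0.0006
```

Request:
{"api": "jog_arm", "payload": {
  "deltas": [0.02,0.12,-0.05,0,0,0,0.05,0.24,-0.05,0,0,0,0.07,0.35,-0.05,0,0,0,0.09,0.47,-0.05,0,0,0,0.11,0.59,-0.05,0,0,0]
}}

```text
time: 6.48
tool_pos: [0.4548, -0.2237, 0.0275]
tool_rot: [3.137, -0.148, -0.196]
contact_force: [0.1, -0.2, -0.2]
opening: 0.0003
```

Request:
{"api": "jog_arm", "payload": {
  "deltas": [0.02,0.12,0,0,0,0,0.05,0.24,0,0,0,0,0.07,0.35,0,0,0,0,0.09,0.47,0,0,0,0,0.11,0.59,0,0,0,0]
}}

```text
time: 6.9
tool_pos: [0.4657, -0.1645, 0.0274]
tool_rot: [3.137, -0.148, -0.196]
contact_force: [-0.5, -1.0, -0.2]
opening: 0.0005
```

Run:
```python
from h import *
import cv2
o=robot.observe();print(o['tool_pos'],o['contact_force'],o['time'])
a=robot.read_camera("side")[100:240,190:350,::-1]; b=robot.read_camera("top")[145:257,232:392,::-1]
r=lambda i:cv2.resize(i,(400,int(400*i.shape[0]/i.shape[1])),interpolation=cv2.INTER_CUBIC)
a,b=r(a),r(b);b=cv2.copyMakeBorder(b,0,a.shape[0]-b.shape[0],0,0,0)
cv2.imwrite("pics/c5.png",np.hstack([a,b]))
```

```text
[ 0.46571898 -0.16446727  0.02743794] [-0.53389742 -0.97555254 -0.24514214] 6.9
```

View pics/c5.png

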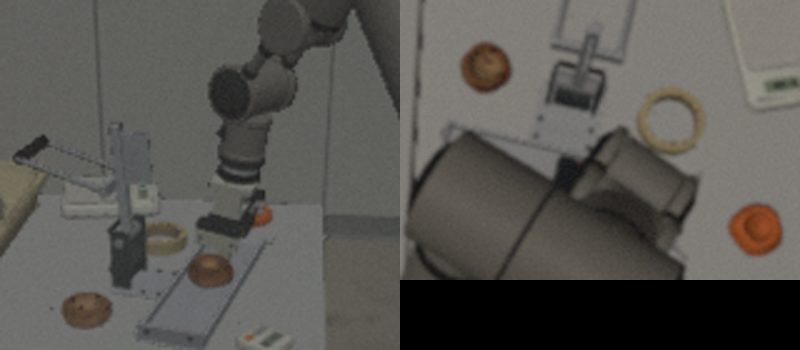

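The cake is sliding ahead of the fingers, at about (210,268) in the side crop. The wrist leans clear of the raised arm, so I continue.

Request:
{"api": "jog_arm", "payload": {
  "deltas": [0.02,0.12,0,0,0,0,0.05,0.24,0,0,0,0,0.07,0.35,0,0,0,0,0.09,0.47,0,0,0,0,0.11,0.59,0,0,0,0]
}}

```text
time: 7.42
tool_pos: [0.4764, -0.1064, 0.0269]
tool_rot: [3.138, -0.147, -0.196]
contact_force: [-0.6, -0.9, -0.6]
opening: 0.0003
```

Request:
{"api": "jog_arm", "payload": {
  "deltas": [0.02,0.12,0,0,0,0,0.05,0.24,0,0,0,0,0.07,0.35,0,0,0,0,0.09,0.47,0,0,0,0,0.11,0.59,0,0,0,0]
}}

```text
time: 7.83
tool_pos: [0.4871, -0.0472, 0.0268]
tool_rot: [3.138, -0.146, -0.196]
contact_force: [-0.5, 0.1, -0.3]
opening: 0.0003
```

Run:
```python
from h import *
import cv2
o=robot.observe();print(o['tool_pos'],o['contact_force'],o['time'])
a=robot.read_camera("side")[100:240,190:350,::-1]
cv2.imwrite("pics/c6.png",cv2.resize(a,None,fx=5,fy=5,interpolation=cv2.INTER_CUBIC)[100:])
```

```text
[ 0.48714117 -0.04721058  0.02675694] [-0.47111464  0.10128315 -0.32504763] 7.8333
```

View pics/c6.png

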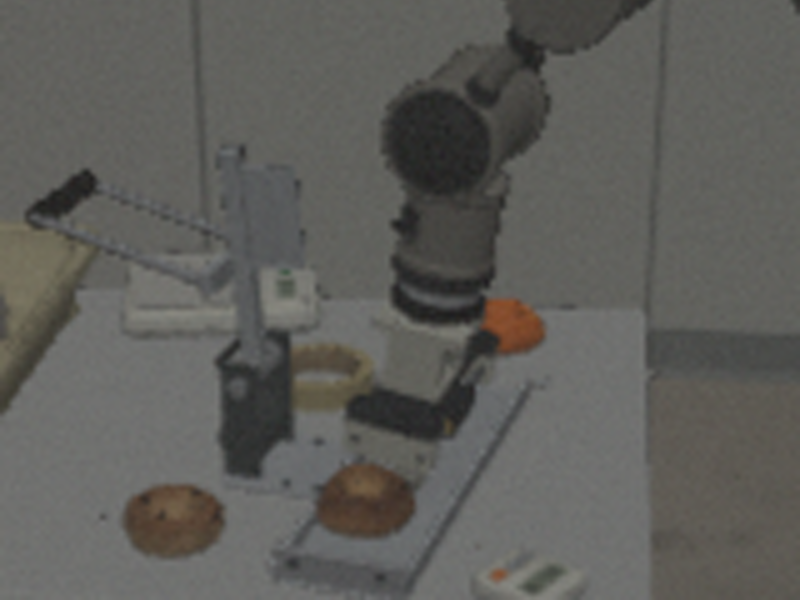

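The cake is through the gate at (365,500), flat in the lane. I'll take the rest slowly and watch the force.

Request:
{"api": "jog_arm", "payload": {
  "deltas": [0.01,0.07,0,0,0,0,0.03,0.14,0,0,0,0,0.04,0.2,0,0,0,0,0.05,0.27,0,0,0,0,0.07,0.34,0,0,0,0]
}}

```text
time: 8.3
tool_pos: [0.4935, -0.013, 0.0258]
tool_rot: [3.138, -0.145, -0.197]
contact_force: [-1.4, -0.7, 0.3]
opening: 0.0003
```

Request:
{"api": "jog_arm", "payload": {
  "deltas": [0.005,0.02,0,0,0,0,0.01,0.04,0,0,0,0,0.01,0.06,0,0,0,0,0.01,0.06,0,0,0,0]
}}

```text
time: 8.63
tool_pos: [0.4945, -0.0071, 0.0257]
tool_rot: [3.138, -0.145, -0.196]
contact_force: [-1.4, -1.1, 0.2]
opening: 0.0004
```

Request:
{"api": "jog_arm", "payload": {
  "deltas": [0.005,0.02,0,0,0,0,0.01,0.04,0,0,0,0,0.01,0.04,0,0,0,0]
}}

```text
time: 8.88
tool_pos: [0.4955, -0.0032, 0.0257]
tool_rot: [3.138, -0.145, -0.196]
contact_force: [-0.4, -0.5, 0.1]
opening: 0.0008
```

Request:
{"api": "jog_arm", "payload": {
  "deltas": [0.005,0.02,0,0,0,0,0.01,0.04,0,0,0,0,0.01,0.04,0,0,0,0]
}}

```text
time: 9.13
tool_pos: [0.4965, 0.001, 0.0257]
tool_rot: [3.138, -0.145, -0.196]
contact_force: [-1.6, -0.6, 0.6]
opening: 0.0003
```

```bash
cat > ck.py <<'E'
from h import *
import cv2
def lane(q):
    d=q[:2]-np.array([.4865,-.0763]);return d@[.981,-.192],d@[.192,.981]
im=robot.read_camera("side");cv2.imwrite("pics/last.png",im[:,:,::-1])
h=cv2.cvtColor(im,cv2.COLOR_RGB2HSV)
m=cv2.inRange(h,(3,90,30),(20,255,255))
n,l,s,c=cv2.connectedComponentsWithStats(m)
for i in range(1,n):
    if s[i][4]>60:
        x,y,w,hh=s[i][:4];q=ray("side",(x+w/2-.5,y+hh/2-.5),.02);print(s[i],q.round(3),np.round(lane(q),4))
print(robot.observe()['contact_force'])
E
python3 ck.py
```

```text
[ 103  161   84   53 2857] [ 1.138 -0.266  0.02 ] [ 0.6761 -0.0613]
[283 180  16  11 135] [ 0.431 -0.364  0.02 ] [ 0.0004 -0.2933]
[ 58 183  34  14 212] [ 1.47  -0.202  0.02 ] [0.9891 0.0658]
[ 62 196  29  15 261] [ 1.374 -0.064  0.02 ] [0.8687 0.1823]
[216 217  17  11 119] [0.671 0.03  0.02 ] [0.1603 0.1395]
[250 219  18  12 116] [0.531 0.034 0.02 ] [0.0222 0.1167]
[216 290  17  14 124] [0.571 0.46  0.02 ] [-0.0203  0.5425]
[255 299  16  12 111] [0.455 0.479 0.02 ] [-0.1373  0.5389]
[-0.72805731  0.21912382  1.85132505]
```

Request:
{"api": "jog_arm", "payload": {
  "deltas": [0.005,0.03,0,0,0,0,0.01,0.06,0,0,0,0,0.01,0.06,0,0,0,0]
}}

```text
time: 9.43
tool_pos: [0.4976, 0.0072, 0.0257]
tool_rot: [3.138, -0.145, -0.196]
contact_force: [-0.5, -1.0, 0.9]
opening: 0.0003
```

Request:
{"api": "jog_arm", "payload": {
  "deltas": [0.005,0.02,0,0,0,0,0.01,0.04,0,0,0,0,0.01,0.04,0,0,0,0]
}}

```text
time: 9.68
tool_pos: [0.4985, 0.011, 0.0257]
tool_rot: [3.138, -0.145, -0.196]
contact_force: [0.9, 0.9, 0.1]
opening: 0.0002
```

```bash
python3 ck.py|tail -4; python3 -c "
import cv2;a=cv2.imread('pics/last.png')[140:260,200:330];cv2.imwrite('pics/c7.png',cv2.resize(a,None,fx=5,fy=5,interpolation=cv2.INTER_CUBIC))"
```

```text
[250 220  15  11  91] [0.536 0.039 0.02 ] [0.0265 0.1221]
[218 290  15  14 117] [0.568 0.46  0.02 ] [-0.023   0.5415]
[255 299  19  12 111] [0.451 0.479 0.02 ] [-0.1413  0.5376]
[-0.35550495 -0.35295503  0.52927094]
```

View pics/c7.png

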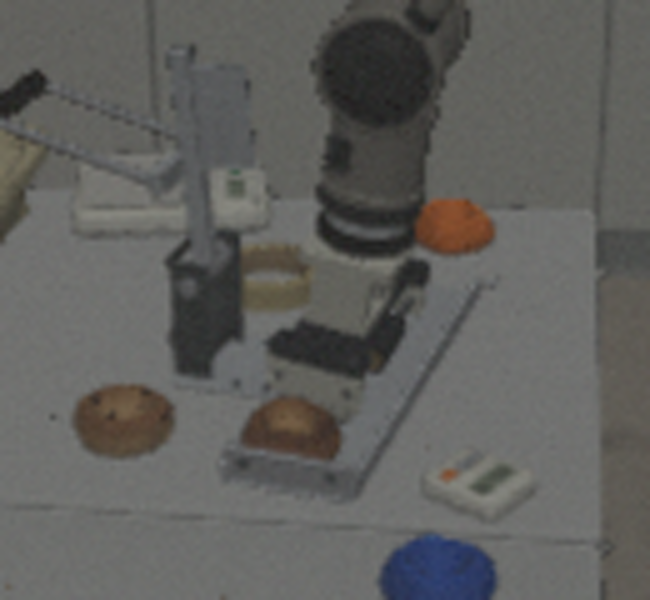

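The cake is close to the stop, which hides its lower front at (290,460). No contact force shows yet, so I keep nudging until it does.

Request:
{"api": "jog_arm", "payload": {
  "deltas": [0.003,0.02,0,0,0,0,0.006,0.03,0,0,0,0,0.006,0.03,0,0,0,0]
}}

```text
time: 9.98
tool_pos: [0.4991, 0.0138, 0.0257]
tool_rot: [3.138, -0.145, -0.196]
contact_force: [-1.3, -0.3, 2.0]
opening: 0.0004
```

Request:
{"api": "jog_arm", "payload": {
  "deltas": [0.003,0.02,0,0,0,0,0.006,0.03,0,0,0,0,0.006,0.03,0,0,0,0]
}}

```text
time: 10.23
tool_pos: [0.4988, 0.0162, 0.0256]
tool_rot: [3.137, -0.143, -0.196]
contact_force: [-4.2, -5.5, 3.5]
opening: 0.0004
```

```bash
python3 ck.py|tail -4; python3 -c "
from h import *
print(np.mean([robot.observe()['contact_force']for _ in range(5)],0), robot.observe()['tool_pos'])"
```

```text
[249 220  16  10  94] [0.539 0.035 0.02 ] [0.0297 0.119 ]
[216 290  18  15 138] [0.569 0.462 0.02 ] [-0.0225  0.544 ]
[255 299  19  13 122] [0.451 0.481 0.02 ] [-0.142   0.5395]
[-3.51899946 -6.361307    3.08929956]
[-3.51899946 -6.361307    3.08929956] [0.49885937 0.01620989 0.02560597]
```

About 6.5 N now pushes back along the lane, so the cake is against the stop. I back off and check with both cameras.

Request:
{"api": "jog_arm", "payload": {
  "deltas": [-0.03,-0.15,0,0,0,0,-0.08,-0.4,0,0,0,0,-0.15,-0.75,0,0,0,0,-0.19,-0.98,0,0,0,0,-0.19,-0.98,0,0,0,0]
}}

```text
time: 10.7
tool_pos: [0.4807, -0.0846, 0.0258]
tool_rot: [3.138, -0.146, -0.2]
contact_force: [0.4, -0.9, 0.5]
opening: 0.0002
```

Request:
{"api": "jog_arm", "payload": {
  "deltas": [-0.08,-0.4,0,0,0,0,-0.15,-0.75,0,0,0,0,-0.19,-0.98,0,0,0,0,-0.19,-0.98,0,0,0,0]
}}

```text
time: 11.03
tool_pos: [0.4621, -0.1829, 0.026]
tool_rot: [3.137, -0.147, -0.2]
contact_force: [1.1, -0.6, -0.5]
opening: 0.0005
```

```bash
python3 ck.py|tail -5
python3 - <<'E'
from h import *
import cv2
a=cv2.imread("pics/last.png")[140:260,200:330]; t=robot.read_camera("top"); b=t[145:257,232:392,::-1]
m=cv2.inRange(cv2.cvtColor(t,cv2.COLOR_RGB2HSV),(3,90,30),(20,255,255))
from ck import lane
n,l,s,c=cv2.connectedComponentsWithStats(m[130:260,230:400])
for i in range(1,n):
    if s[i][4]>60:x,y,w,h=s[i][:4];q=ray("top",(x+230+w/2-.5,y+130+h/2-.5),.02);print("top",s[i],q.round(3),np.round(lane(q),4))
r=lambda i:cv2.resize(i,(400,int(400*i.shape[0]/i.shape[1])),interpolation=cv2.INTER_CUBIC)
a,b=r(a),r(b);b=cv2.copyMakeBorder(b,0,a.shape[0]-b.shape[0],0,0,0)
cv2.imwrite("pics/c8.png",np.hstack([a,b]))
E
```

```text
[250 220  15  10  81] [0.537 0.035 0.02 ] [0.0278 0.1184]
[215 289  20  15 124] [0.57  0.458 0.02 ] [-0.0208  0.54  ]
[254 299  21  13 126] [0.451 0.481 0.02 ] [-0.142   0.5395]
[253 310  24  11  74] [0.444 0.519 0.02 ] [-0.1556  0.576 ]
[-0.3361232   0.86065261 -0.17374709]
[ 104  160   83   54 2849] [ 1.139 -0.272  0.02 ] [ 0.6773 -0.0672]
[ 58 183  34  14 213] [ 1.47  -0.202  0.02 ] [0.9891 0.0658]
[ 62 196  29  15 258] [ 1.374 -0.064  0.02 ] [0.8687 0.1823]
[216 217  18  13 127] [0.667 0.038 0.02 ] [0.1551 0.1463]
[250 220  14  10  76] [0.539 0.035 0.02 ] [0.0297 0.119 ]
[216 289  16  13 121] [0.574 0.454 0.02 ] [-0.0162  0.537 ]
[256 299  19  13 132] [0.448 0.48  0.02 ] [-0.1446  0.5386]
[0.86404935 0.02285294 0.42746004]
top [ 27  33  19  18 266] [0.667 0.031 0.02 ] [0.1564 0.1397]
top [133  97  22  20 332] [ 0.43  -0.376  0.02 ] [ 0.0018 -0.3047]
```

View pics/c8.png

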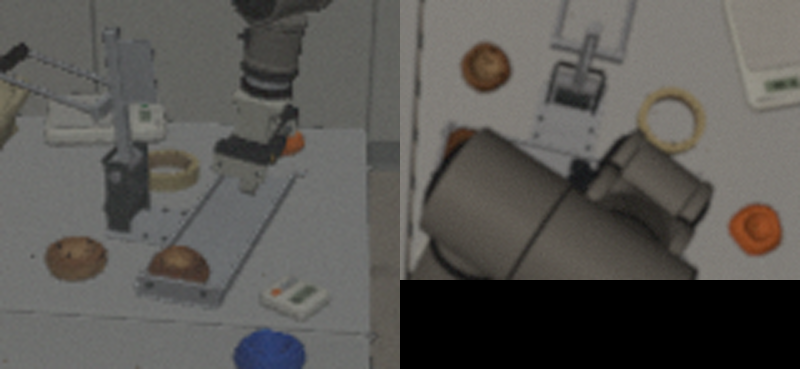

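The cake lies flat against the stop at (180,268), the gate stands raised, and the bystanders in view look unmoved. I'm handing in.

```bash
python3 -c "
from cell import robot
print(robot.hand_in())"
```

```text
the job is handed in; nothing more can be done
None
```

I opened the gate, pushed the cake through it to the end stop, backed the fingers off and handed the job in at about 11 s of the 64 s allowed. The hand-in gives no verdict.

- **Gate:** I pushed the bar along its arc past the balance point and left upwards. Every picture from 5.2 s on, including the last before hand-in, shows the arm fully raised and clear of the fingers.
- **Cake:** I pushed it slowly until about 6.5 N pushed back along the lane, which I took as contact with the stop. The last pictures show it flat in the lane, with its edge at the stop.
- **Bystanders:** the chocolate-chip cake beside the lane measured the same place in the top view before and after, to about 1 mm. The tape and timer look unmoved in the pictures. I did not compare the two cakes on the left with their starting positions.
- **Disagreement:** my last colour-mask estimate of the cake's position was about +0.029 m across the lane and 0.119 m along it. Both are right at the judged limits (0.03 m and 0.119 m). The stop hides the lower part of the cake from the side camera and the arm covers it in the top view, so I did not trust that figure. I relied on the stop contact force and the pictures instead.

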